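Set a small bottle under the presser foot of the coding head

TASK

Get the slim little wine bottle ready for coding: swing the head's presser lever right up to raise the foot, then take the bottle from its wooden cradle and lay it in the two vee rests of the coding head, with its neck in under the foot and its mouth up to the stop plate. Let go of it, then swing the lever right down so that the foot holds the neck. It is glass, so set it in gently, and leave the stout bottle and the other things on the bench where they are.

Things in the scene. Friction and masses are not known exactly. Their poses are not given: they have to be found in the camera images.
- coder: White and grey bench coding head, fixed. Origin on the bench under the middle of its two vee rests; x away from its front, y along the bottle's axis to the stop plate, z up. In its frame, mm: base 20 high; head block x -41..45, y 80..140, z 138..218; column x 42..118, y 75..170, to z 250, with a panel to z 300; steel anvil under the neck at y 90..120, top z 55.5.
- rest_mid (a point): Middle between the two white vee rests, on the axis of a bottle lying in them, at coder (0, 0, 70) mm; axes as coder. The rests, 10 mm thick, are at y -36 and +36, hold a 48 mm round body, reach up to z 60 and to x +-27; between them nothing stands above z 20. The slim bottle's origin comes here when home.
- stop_face (a point): Point of the steel stop plate's face that the mouth comes up to, at coder (0, 131.5, 70) mm; the plate spans x -22..22 and reaches up to z 90.
- lever_pivot (a point): Pivot of the presser lever, on the front of the head, at coder (-48, 110, 175) mm. The lever turns about the coder's y.
- lever_grip (a point): Place to pinch the lever, 85 mm from its pivot. The lever is a steel bar 105 mm long pointing to the front (-x of the coder); its last 45 mm are a black handle 16 wide (along y) and 14 thick. With the lever at angle q the bar points along (-cos(q-0.45), 0, sin(q-0.45)) in the coder frame.
- foot: Presser foot: rubber-soled steel plate 26 x 30 x 11 mm under the head block, at coder x 0, y 105; origin at the middle of its underside, which is at z 83 with the lever down and z 113 with it up. It covers the neck's place, so a neck can only come in along y under the raised foot.
- lever (a joint): Presser lever angle: 0 right down (bar 0.45 rad below level, foot down), 1.0 right up (bar 0.55 rad above level, foot 30 mm higher). It stays where it is left; about 2 N at the handle moves it.
- slim: The slim bottle, dark glass, full, about 0.34 kg, lying. Origin on its axis, near its centre of mass; x along its axis towards the mouth. Body 48 mm in diameter from x -55 to 45, shoulder to x 70, black neck 28 mm in diameter to the mouth at x 130 (185 mm overall). It may have rolled about x.
- slim_mouth (a point): Centre of the slim bottle's mouth, 130 mm from its origin along its x.
- stout: The other lying bottle, same glass, stouter and shorter: body 56 mm in diameter, 144 mm overall, origin on its axis, x towards the mouth (98 mm). To be left alone.
- cradle_a: Wooden cradle of the slim bottle, fixed: base 110 x 66 x 10 mm, two 10 mm thick vee rests at x -36 and +36, sides up to z 45; holds the slim bottle's axis at z 55, along its x. Origin under its centre. Nothing between the rests above z 10.
- cradle_b: The same sort of cradle, with the stout bottle (axis at z 61).
- label_roll: Roll of paper labels standing on end, 90 mm in diameter, 60 high, 38 mm hole; origin under its centre.
- tall_bottle: Full-size standing wine bottle, 74 mm in diameter, 290 mm high; origin under its centre.
- mallet: Hammer lying on the bench, 240 mm long, handle to its -x; origin under its middle.
- cup: White mug, 76 mm in diameter, 95 mm high, standing; origin under its centre, handle to its y.
Things that resemble listed ones, but are neither listed nor needed, are in the scene too. Leave any orange look-alike of the slim alone.

How it is judged:
By the outcome, as a careful person would: the job done as asked, in the order asked, and still so for the second after the job is handed in, with the robot touching nothing.
It also fails if it takes over 72 s, if anything falls off the work surface, if the arm or the gripper's body presses on something with over 40 N, if the wrist force passes 120 N, or if a joint passes its speed limit or range.

ROBOT

A 6-joint arm with a two-finger parallel gripper is mounted at the origin on the work surface. World frame = base frame: x ahead of the robot, y to its left, z up, the work surface at z = 0. Lengths are in m, angles in rad, forces in N, time in s.
With the tool pointing down it reaches from about 0.35 to 0.85 m from the base axis. Payload 8.1 kg.
Tool frame: the origin (TCP) lies midway between the tips of the shut fingers; the grasp point (between the pads) lies 19 mm behind it; z points along the fingers, y is the line along which they close (so a half turn about z gives the same grasp; the last joint's range is limited). The gripper opens to 93 mm and grips with 3 to 60 N. Pads are 15 mm wide; open, the fingers measure 128 mm over their backs; the gripper's body (75 mm by 188 mm) begins 65 mm behind the grasp point.
Start: joints at [-1.39, 0.13, 1.488, -0, 1.523, -0.085], TCP at [0.158, -0.579, 0.219] pointing down, gripper open.
Joint ranges: [-2.96, 2.96], [-0.89, 2.26], [0.02, 2.5], [-1.34, 4.48], [0, 2.73], [-2.66, 2.66]. Speed limits (rad/s): [2.39, 2.39, 2.79, 3.14, 3.14, 3.14].

INTERFACE

Orientations are given as a rotation vector (axis times angle).
In Python, from plant import read_state, read_camera, camera_model, close_job gives the robot as it stands. The module is installed in compiled form; this text tells all that it offers.
- The arm moves only by the tool carry_out, never from a script. Its argument "moves" is a list of rows, each an object of numbers: "jaw": the finger opening in m, from 0 to 0.093; "dx", "dy", "dz": the shift along the tool's x, y, z in m; "yaw": the turn about the tool's z in rad. In form: [{"jaw": .., "dx": .., "dy": .., "dz": .., "yaw": ..}, ...]. A call has 1 to 8 rows; each row shifts and turns the commanded pose from where the row before left it, along the tool's axes as they then stand; what a row does not reach is not made up. A row lasts 1/8 s, in which the tool goes at most 62.5 mm and 10.7 degrees, less where a joint would pass 70% of its speed; a pose out of reach is approached as far as the arm can. A call is refused whole if a number of a shift passes 0.0625 or a number of a turn 0.188, either way. A call with a gripper value outside its range is refused whole. The fingers move at their own pace and stop on an object; "grip_force" is the grip in N (left out, the last holds). Time passes only in rows, so rows that do not move let the fingers close. It gives the time, the measured TCP pose, the force, the opening and the grip force at its end, in the units of the state.
- read_state(): the state, without advancing time (a new reading comes with each control period).
- read_camera(name): name is "scene" or "side" or "wrist"; returns the picture (480x640x3 uint8, red, green, blue); there is no depth.
- camera_model(name): a dict with "camera_matrix" (3x3 intrinsics, pixels), "view" (4x4, takes a point from world to camera coordinates). Camera axes: x right, y up, looking along -z (the intrinsics and any distortion apply to the point x, -y, -z); pixel columns grow to the right and rows downward; lengths in m; the calibration is good to about 2 mm. The wrist camera is an equidistant fisheye: a pixel r from the principal point sees the ray r / f radians off the axis. A picture is of the moment at which its call begins: read the wrist's pose just before it. camera_model takes no time and is no camera call; for the wrist camera it gives the pose at the moment of the call.
- close_job(): hands the job in; it is judged then, once.
The state is a dict: "t": time; "q": joint angles; "dq": joint speeds; "joint_torque": joint torques, N m; "tool_pos": TCP position; "orientation": TCP orientation; "force": force on the tool from outside, world axes, zero at the start; "wrist_torque": the same for the moment, N m; "opening": finger opening in m; "gripper_force": force on a finger pad.
Only numpy, scipy, OpenCV 4.12 (cv2) and the standard library are available. Lean on these libraries where they do the work, as an engineer would, in place of code of your own. Each camera call takes 0.05 s, during which the arm holds its last target. There are 200 camera calls.

## Working session

There is one attempt and no reset: what is moved stays moved. The work goes in short steps, Python scripts to look and compute and a tool call to move; the robot and the scene stay as the last step left them, time stands still between calls to the robot, and variables do not carry over. Pictures are saved under pics/ and viewed, at most 10 in all, crops included, and the job is handed in when it is done.

Besides the shell and the picture viewer there is one more tool, called after "Emit:" as name(argument=value, ...) on one line, values as JSON. carry_out: Moves the arm, as the interface text tells. Its arguments: {"type":"object","properties":{"moves":{"type":"array","items":{"type":"object","properties":{"jaw":{"type":"number"},"dx":{"type":"number"},"dy":{"type":"number"},"dz":{"type":"number"},"yaw":{"type":"number"}}}},"grip_force":{"type":"number"}},"required":["moves"]}

```bash
mkdir -p pics
cat > h.py <<'E'
import numpy as np, cv2
from plant import read_state, read_camera, camera_model, close_job
from scipy.spatial.transform import Rotation as R
def ray(m,u,v,fish=False):
    K=np.array(m["camera_matrix"]);V=np.array(m["view"])
    x=(u-K[0,2])/K[0,0];y=(v-K[1,2])/K[1,1]
    if fish:
        r=np.hypot(x,y);s=np.sin(r)/r if r>1e-9 else 1;d=np.array([x*s,-y*s,-np.cos(r)])
    else: d=np.array([x,-y,-1.])
    o=-V[:3,:3].T@V[:3,3];d=V[:3,:3].T@d
    return o,d/np.linalg.norm(d)
def plane(m,u,v,z,fish=False):
    o,d=ray(m,u,v,fish);return o+d*(z-o[2])/d[2]
def proj(m,P,fish=False):
    K=np.array(m["camera_matrix"]);V=np.array(m["view"])
    c=V[:3,:3]@np.array(P)+V[:3,3];p=np.array([c[0],-c[1],-c[2]])
    if fish:
        r=np.hypot(p[0],p[1]);a=np.arctan2(r,p[2]);n=p[:2]/max(r,1e-9)*a
    else:n=p[:2]/p[2]
    return n*[K[0,0],K[1,1]]+[K[0,2],K[1,2]]
def tri(m1,p1,m2,p2,f1=False,f2=False):
    o1,d1=ray(m1,*p1,f1);o2,d2=ray(m2,*p2,f2)
    A=np.c_[d1,-d2];s=np.linalg.lstsq(A,o2-o1,rcond=None)[0]
    a=o1+s[0]*d1;b=o2+s[1]*d2;return (a+b)/2,np.linalg.norm(a-b)
def snap(n,f):
    m=camera_model(n);im=read_camera(n)[:,:,::-1];cv2.imwrite("pics/"+f,im);return m,im
E
python3 - <<'E'
from h import *
for n in("scene","side","wrist"):
    m,_=snap(n,n+"0.png");V=np.array(m["view"]);print(n,np.round(-V[:3,:3].T@V[:3,3],3),np.round(-V[2,:3],2),m["camera_matrix"],[k for k in m])
s=read_state();print(s["orientation"],s["tool_pos"],s["t"])
E
```

```text
scene [1.051 0.496 1.216] [-0.43 -0.32 -0.85] [[529.74387861   0.         323.22009375]
 [  0.         529.74387861 245.44696183]
 [  0.           0.           1.        ]] ['camera_matrix', 'view']
side [0.164 1.113 1.124] [ 0.21 -0.71 -0.68] [[615.51335983   0.         310.36663169]
 [  0.         615.51335983 237.94979823]
 [  0.           0.           1.        ]] ['camera_matrix', 'view']
wrist [ 0.23  -0.559  0.383] [-0.26 -0.07 -0.96] [[371.64829954   0.         318.21877666]
 [  0.         371.64829954 234.48376252]
 [  0.           0.           1.        ]] ['camera_matrix', 'view']
[-3.11241817e+00 -4.16115870e-01  1.72969886e-04] [ 0.157543   -0.57847793  0.21780319] 0.15
```

View pics/scene0.png

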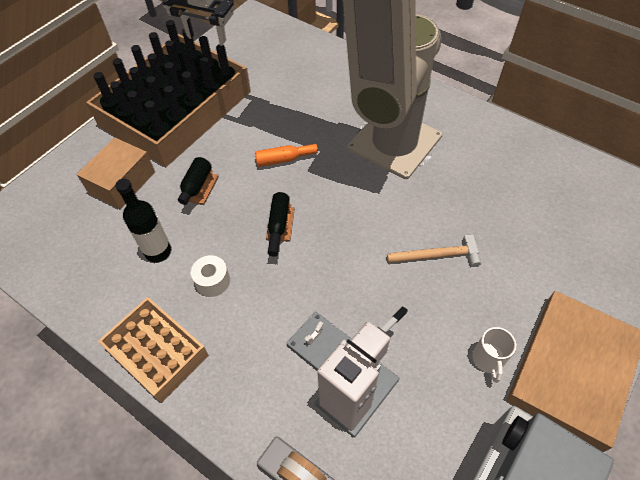

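View pics/side0.png

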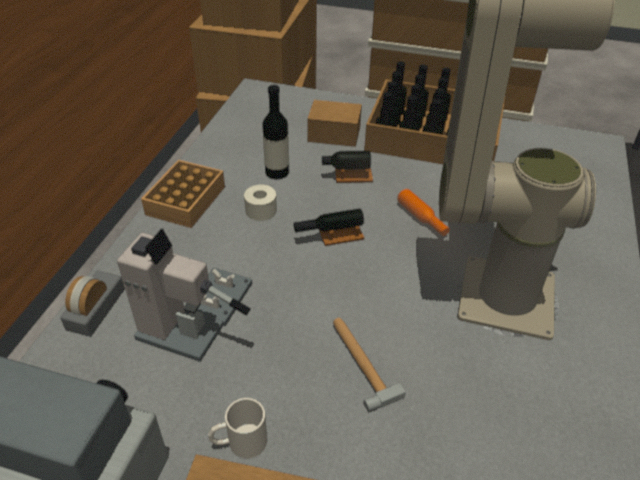

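Candidates: dark bottle at scene (278,222), dark bottle at (196,180), and the orange look-alike at (285,155). The one at (278,222) looks longer and slimmer. I'll confirm that with a crop and measure the lengths.

Run:
```python
from h import *
a=cv2.imread("pics/scene0.png");b=cv2.imread("pics/side0.png")
r=lambda i,x0,x1,y0,y1,k:cv2.resize(i[y0:y1,x0:x1],None,fx=k,fy=k,interpolation=cv2.INTER_CUBIC)
c=np.zeros((600,800,3),np.uint8)
p=r(a,285,415,300,437,3);c[:p.shape[0],:p.shape[1]]=p
p=r(b,115,258,225,360,2.8);c[:p.shape[0],400:400+p.shape[1]]=p
p=r(a,170,300,150,262,1.6);c[415:415+p.shape[0],:p.shape[1]]=p
p=r(b,285,385,140,250,1.6);c[415:415+p.shape[0],400:400+p.shape[1]]=p
cv2.imwrite("pics/crop1.png",c)
m1=camera_model("scene");m2=camera_model("side")
def axis(im,m,box,z):
    x0,x1,y0,y1=box;s=im[y0:y1,x0:x1].astype(int);k=((s.max(2)<62)&(s.max(2)-s.min(2)<25)).astype(np.uint8)
    n,l,st,_=cv2.connectedComponentsWithStats(k);i=1+st[1:,4].argmax()
    c=max(cv2.findContours((l==i).astype(np.uint8),cv2.RETR_EXTERNAL,cv2.CHAIN_APPROX_NONE)[0],key=cv2.contourArea)
    ctr,wh,an=cv2.minAreaRect(c);bx=cv2.boxPoints((ctr,wh,an))+[x0,y0]
    e=[np.linalg.norm(bx[0]-bx[1]),np.linalg.norm(bx[1]-bx[2])]
    ends=((bx[0]+bx[1])/2,(bx[2]+bx[3])/2) if e[0]<e[1] else ((bx[1]+bx[2])/2,(bx[3]+bx[0])/2)
    P=[plane(m,*q,z) for q in ends]
    print(np.round(ends,1).tolist(),np.round(P,3).tolist(),round(np.linalg.norm(P[0]-P[1]),3))
axis(a,m1,(255,300,185,262),.055);axis(b,m2,(288,368,200,240),.055)
axis(a,m1,(172,218,150,210),.061);axis(b,m2,(315,375,142,178),.061)
```

```text
[[282.0, 192.2], [271.4, 255.9]] [[0.384, -0.137, 0.055], [0.563, -0.032, 0.055]] 0.207
[[362.8, 216.7], [293.9, 227.6]] [[0.394, -0.125, 0.055], [0.556, -0.029, 0.055]] 0.188
[[205.0, 159.0], [180.7, 202.8]] [[0.419, -0.39, 0.061], [0.575, -0.338, 0.061]] 0.164
[[370.0, 159.2], [322.0, 161.7]] [[0.433, -0.38, 0.061], [0.566, -0.327, 0.061]] 0.143
```

View pics/crop1.png

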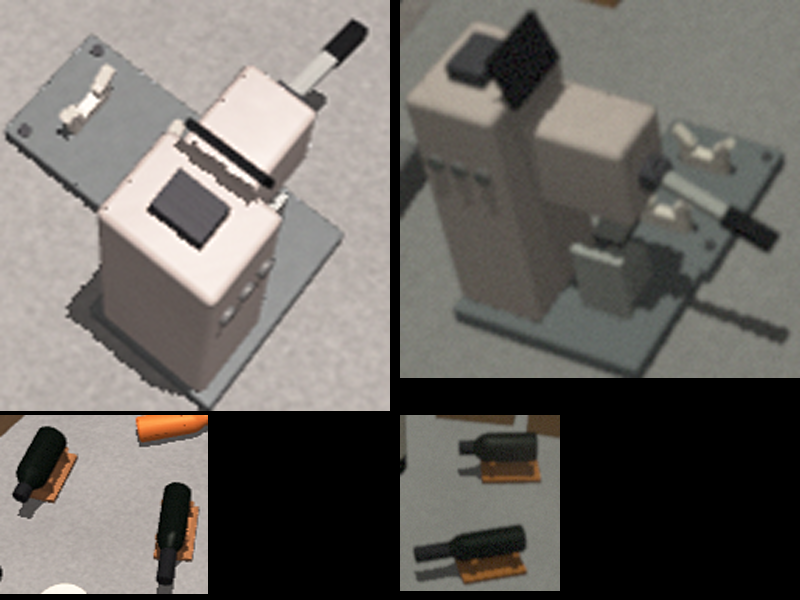

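The long slim bottle at (278,222) measures about 188 mm and has a long narrow neck, so it is the slim one. The one at (196,180) is 143 mm, which makes it the stout. The coder's lever points to the upper right in the scene view. The rests are at the upper left and the stop plate is under the head. Next I fit the coder's pose from its known corners.

Run:
```python
from h import *
m1=camera_model("scene");m2=camera_model("side")
S=lambda x,y:(285+x/3,300+y/3); D=lambda x,y:(115+(x-400)/2.8,225+y/2.8)
C=[(m1,S(247,68),(-41,80,218)),(m1,S(315,108),(-41,140,218)),(m1,S(178,122),(42,75,250)),(m1,S(100,210),(118,75,250)),(m1,S(212,305),(118,170,250)),(m1,S(283,196),(42,170,250)),
(m2,D(625,162),(-41,140,218)),(m2,D(657,105),(-41,80,218)),(m2,D(572,248),(-22,135,90)),(m2,D(623,262),(22,135,90)) ]
C=C[:8]
A=np.array([plane(m,*p,c[2]/1e3) for m,p,c in C])[:,:2];B=np.array([c[:2] for *_,c in C])/1e3
a0,b0=A.mean(0),B.mean(0);U=(B-b0).T@(A-a0);th=np.arctan2(U[0,1]-U[1,0],U[0,0]+U[1,1])
Rm=np.array([[np.cos(th),-np.sin(th)],[np.sin(th),np.cos(th)]]);t=a0-Rm@b0
print("yaw",th,"origin",t);print(np.round((A-(B@Rm.T+t))*1e3,1).tolist())
w=lambda c:np.r_[Rm@np.array(c[:2])/1e3+t,c[2]/1e3]
P=np.array([plane(m1,*S(*q),.02) for q in((5,133),(93,36),(342,237),(210,408))]);print("base in coder",np.round((P[:,:2]-t)@Rm*1e3,0).tolist())
for q in((93,36),(342,237)):pass
d=P[2]-P[1];print("front edge yaw",np.arctan2(d[1],d[0])-np.pi/2)
d=P[0]-P[1];print("left edge x yaw",np.arctan2(d[1],d[0]))
T,e=tri(m1,S(358,27),m2,D(770,240));c=Rm.T@(T[:2]-t);print("tip",T,e,"coder",c*1e3)
print(np.arctan2(T[2]-.175,-(c[0]+.048))+.45)
for q in(0,.2,.4):
  g=w((-48-105*np.cos(q-.45),110,175+105*np.sin(q-.45)));print(q,proj(m1,g),proj(m2,g),S(358,27),D(770,240))
print("rest_mid",w((0,0,70)),"stop",w((0,131.5,70)))
```

```text
yaw -0.0747678984048544 origin [0.66966214 0.2163377 ]
[[9.7, 2.3], [3.5, -4.6], [-2.3, 3.7], [-1.6, 2.4], [0.4, -2.3], [-6.5, -9.3], [-4.8, 4.2], [1.5, 3.6]]
base in coder [[58.0, -77.0], [-51.0, -77.0], [-43.0, 180.0], [121.0, 179.0]]
front edge yaw -0.10678106555748723
left edge x yaw -0.07207586459976255
tip [0.53759292 0.33664503 0.137535  ] 0.0030789284901179756 coder [-140.68699336  110.10586581]
0.06586963285504116
0 [404.56231488 310.63053513] [248.78298539 312.99492399] (404.3333333333333, 309.0) (247.14285714285714, 310.7142857142857)
0.2 [407.4618297  304.53549018] [251.27776897 307.76609887] (404.3333333333333, 309.0) (247.14285714285714, 310.7142857142857)
0.4 [409.4308567  299.37119302] [252.01627192 301.53925586] (404.3333333333333, 309.0) (247.14285714285714, 310.7142857142857)
rest_mid [0.66966214 0.2163377  0.07      ] stop [0.67948496 0.34747032 0.07      ]
```

```bash
cat >> h.py <<'E'
def yawof(s):
    M=R.from_rotvec(s["orientation"]).as_matrix();return np.arctan2(M[1,0],M[0,0])
def plan(pos,yaw,n,show=8,s=None):
    s=s or read_state();p=np.array(s["tool_pos"]);y=yawof(s);dy=(yaw-y)/n;d=(np.array(pos)-p)/n
    print("at",np.round(p,4),round(y,4),"len/row",np.round(np.linalg.norm(d),4))
    for i in range(n):
        a=y+dy*i;c,q=np.cos(a),np.sin(a)
        # tool x=(c,q,0), y=(q,-c,0), z down
        if i<show:print(f'{{"dx":{d[0]*c+d[1]*q:.4f},"dy":{d[0]*q-d[1]*c:.4f},"dz":{-d[2]:.4f},"yaw":{-dy:.4f}}},',end="")
    print()
E
python3 - <<'E'
from h import *
plan((.552,.335,.28),-.08+np.pi,17,17)
E
```

```text
at [ 0.1575 -0.5785  0.2178] 0.2658 len/row 0.0586
{"dx":0.0365,"dy":-0.0458,"dz":-0.0037,"yaw":-0.1645},{"dx":0.0435,"dy":-0.0392,"dz":-0.0037,"yaw":-0.1645},{"dx":0.0493,"dy":-0.0315,"dz":-0.0037,"yaw":-0.1645},{"dx":0.0538,"dy":-0.0230,"dz":-0.0037,"yaw":-0.1645},{"dx":0.0569,"dy":-0.0139,"dz":-0.0037,"yaw":-0.1645},{"dx":0.0584,"dy":-0.0044,"dz":-0.0037,"yaw":-0.1645},{"dx":0.0583,"dy":0.0052,"dz":-0.0037,"yaw":-0.1645},{"dx":0.0567,"dy":0.0147,"dz":-0.0037,"yaw":-0.1645},{"dx":0.0535,"dy":0.0238,"dz":-0.0037,"yaw":-0.1645},{"dx":0.0489,"dy":0.0322,"dz":-0.0037,"yaw":-0.1645},{"dx":0.0429,"dy":0.0398,"dz":-0.0037,"yaw":-0.1645},{"dx":0.0358,"dy":0.0463,"dz":-0.0037,"yaw":-0.1645},{"dx":0.0278,"dy":0.0515,"dz":-0.0037,"yaw":-0.1645},{"dx":0.0190,"dy":0.0554,"dz":-0.0037,"yaw":-0.1645},{"dx":0.0097,"dy":0.0577,"dz":-0.0037,"yaw":-0.1645},{"dx":0.0001,"dy":0.0585,"dz":-0.0037,"yaw":-0.1645},{"dx":-0.0095,"dy":0.0578,"dz":-0.0037,"yaw":-0.1645},
```

Emit:
carry_out(moves=[{"dx": 0.0365,"dy": -0.0458,"dz": -0.0037,"yaw": -0.1645},{"dx": 0.0435,"dy": -0.0392,"dz": -0.0037,"yaw": -0.1645},{"dx": 0.0493,"dy": -0.0315,"dz": -0.0037,"yaw": -0.1645},{"dx": 0.0538,"dy": -0.023,"dz": -0.0037,"yaw": -0.1645},{"dx": 0.0569,"dy": -0.0139,"dz": -0.0037,"yaw": -0.1645},{"dx": 0.0584,"dy": -0.0044,"dz": -0.0037,"yaw": -0.1645},{"dx": 0.0583,"dy": 0.0052,"dz": -0.0037,"yaw": -0.1645},{"dx": 0.0567,"dy": 0.0147,"dz": -0.0037,"yaw": -0.1645}])

```text
invalid input at $.moves[0]: expected keys jaw, dx, dy, dz, yaw
```

Emit:
carry_out(moves=[{"dx": 0.0535,"dy": 0.0238,"dz": -0.0037,"yaw": -0.1645},{"dx": 0.0489,"dy": 0.0322,"dz": -0.0037,"yaw": -0.1645},{"dx": 0.0429,"dy": 0.0398,"dz": -0.0037,"yaw": -0.1645},{"dx": 0.0358,"dy": 0.0463,"dz": -0.0037,"yaw": -0.1645},{"dx": 0.0278,"dy": 0.0515,"dz": -0.0037,"yaw": -0.1645},{"dx": 0.019,"dy": 0.0554,"dz": -0.0037,"yaw": -0.1645},{"dx": 0.0097,"dy": 0.0577,"dz": -0.0037,"yaw": -0.1645},{"jaw": 0.06}])

```text
invalid input at $.moves[0]: expected keys jaw, dx, dy, dz, yaw
```

Run:
```python
from h import *
s=read_state();print(s["q"],s["t"]);m,im=snap("wrist","w1.png")
plan((.552,.335,.28),-.08+np.pi,3)
```

```text
[-1.39038113e+00  1.31025483e-01  1.48903398e+00 -3.97417936e-05
  1.52301805e+00 -8.53973109e-02] 0.15
at [ 0.1576 -0.5786  0.218 ] 0.2658 len/row 0.3323
{"dx":0.2069,"dy":-0.2593,"dz":-0.0207,"yaw":-0.9319},{"dx":0.3315,"dy":0.0114,"dz":-0.0207,"yaw":-0.9319},{"dx":0.1885,"dy":0.2729,"dz":-0.0207,"yaw":-0.9319},
```

View pics/w1.png

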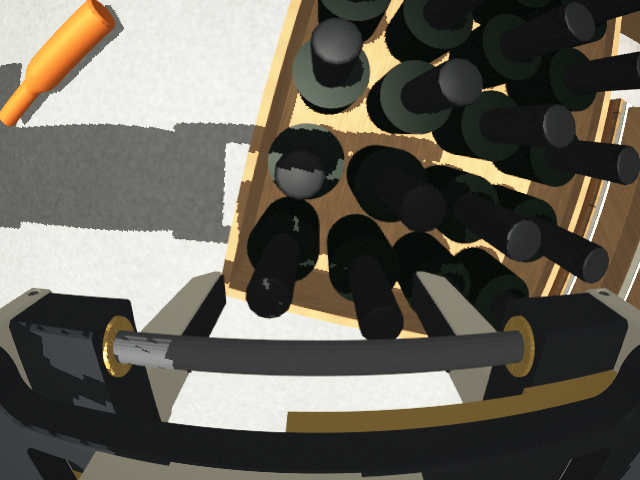

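The wrist view shows the bottle crate right beside the open fingers, with orange at the upper left. I'll lift first, then travel high. Every row needs all the keys.

Emit:
carry_out(moves=[{"jaw": 0.06,"dx": 0,"dy": 0,"dz": -0.06,"yaw": 0},{"jaw": 0.06,"dx": 0,"dy": 0,"dz": -0.05,"yaw": 0},{"jaw": 0.06,"dx": 0.0365,"dy": -0.0458,"dz": 0,"yaw": -0.1645},{"jaw": 0.06,"dx": 0.0435,"dy": -0.0392,"dz": 0,"yaw": -0.1645},{"jaw": 0.06,"dx": 0.0493,"dy": -0.0315,"dz": 0,"yaw": -0.1645},{"jaw": 0.06,"dx": 0.0538,"dy": -0.023,"dz": 0,"yaw": -0.1645},{"jaw": 0.06,"dx": 0.0569,"dy": -0.0139,"dz": 0,"yaw": -0.1645},{"jaw": 0.06,"dx": 0.0584,"dy": -0.0044,"dz": 0,"yaw": -0.1645}])

```text
t: 1.2
tool_pos: [0.2971, -0.2546, 0.3286]
orientation: [2.54, 1.848, 0.0]
force: [0.6, 0.2, 0.4]
opening: 0.0601
gripper_force: 0.0
```

Run:
```python
from h import *
plan((.552,.335,.28),-.08+np.pi,12,12)
```

```text
at [ 0.2971 -0.2546  0.3286] 1.2577 len/row 0.0537
{"dx":0.0533,"dy":0.0051,"dz":0.0040,"yaw":-0.1503},{"dx":0.0519,"dy":0.0130,"dz":0.0040,"yaw":-0.1503},{"dx":0.0494,"dy":0.0206,"dz":0.0040,"yaw":-0.1503},{"dx":0.0457,"dy":0.0278,"dz":0.0040,"yaw":-0.1503},{"dx":0.0411,"dy":0.0343,"dz":0.0040,"yaw":-0.1503},{"dx":0.0355,"dy":0.0401,"dz":0.0040,"yaw":-0.1503},{"dx":0.0291,"dy":0.0450,"dz":0.0040,"yaw":-0.1503},{"dx":0.0220,"dy":0.0488,"dz":0.0040,"yaw":-0.1503},{"dx":0.0144,"dy":0.0515,"dz":0.0040,"yaw":-0.1503},{"dx":0.0066,"dy":0.0531,"dz":0.0040,"yaw":-0.1503},{"dx":-0.0015,"dy":0.0535,"dz":0.0040,"yaw":-0.1503},{"dx":-0.0095,"dy":0.0527,"dz":0.0040,"yaw":-0.1503},
```

Emit:
carry_out(moves=[{"jaw": 0.06,"dx": 0.0533,"dy": 0.0051,"dz": 0.004,"yaw": -0.15},{"jaw": 0.06,"dx": 0.0519,"dy": 0.013,"dz": 0.004,"yaw": -0.15},{"jaw": 0.06,"dx": 0.0494,"dy": 0.0206,"dz": 0.004,"yaw": -0.15},{"jaw": 0.06,"dx": 0.0457,"dy": 0.0278,"dz": 0.004,"yaw": -0.15},{"jaw": 0.06,"dx": 0.0411,"dy": 0.0343,"dz": 0.004,"yaw": -0.15},{"jaw": 0.06,"dx": 0.0355,"dy": 0.0401,"dz": 0.004,"yaw": -0.15},{"jaw": 0.06,"dx": 0.0291,"dy": 0.045,"dz": 0.004,"yaw": -0.15},{"jaw": 0.06,"dx": 0.022,"dy": 0.0488,"dz": 0.004,"yaw": -0.15}])

```text
t: 2.2
tool_pos: [0.4694, 0.1376, 0.2965]
orientation: [1.053, 2.96, -0.0]
force: [1.0, 0.1, 0.3]
opening: 0.0599
gripper_force: 0.0
```

Emit:
carry_out(moves=[{"jaw": 0.06,"dx": 0.0144,"dy": 0.0515,"dz": 0.004,"yaw": -0.15},{"jaw": 0.06,"dx": 0.0066,"dy": 0.053,"dz": 0.004,"yaw": -0.15},{"jaw": 0.06,"dx": -0.0015,"dy": 0.0535,"dz": 0.004,"yaw": -0.15},{"jaw": 0.06,"dx": -0.0095,"dy": 0.0527,"dz": 0.004,"yaw": -0.15},{"jaw": 0.06,"dx": 0,"dy": 0,"dz": 0,"yaw": 0}])

```text
t: 2.82
tool_pos: [0.555, 0.3341, 0.2767]
orientation: [-0.132, -3.134, 0.003]
force: [-0.4, -0.2, -0.4]
opening: 0.0598
gripper_force: 0.0
```

Run:
```python
from h import *
s=read_state();print(np.round(s["q"],2),s["t"]);m,im=snap("wrist","w2.png")
plan((.552,.335,.28),-.08+np.pi,1)
```

```text
[ 0.46  0.25  1.25  0.    1.65 -1.02] 2.825
at [0.5551 0.3325 0.2782] 3.0544 len/row 0.0044
{"dx":0.0033,"dy":0.0023,"dz":-0.0018,"yaw":-0.0072},
```

View pics/w2.png

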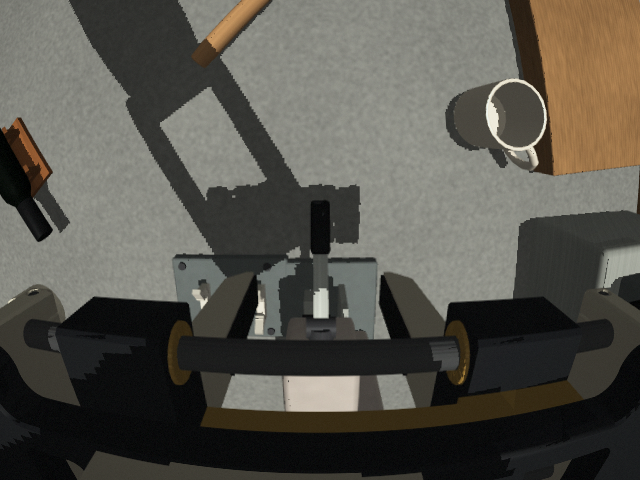

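The wrist view shows the lever handle from (320,202) to (320,252), lined up with the tool. The base's front edge runs along row 257, from (175,257) to (377,259).

Run:
```python
from h import *
s=read_state();m=camera_model("wrist");im=cv2.imread("pics/w2.png")
A=plane(m,175,257,.02,1);B=plane(m,377,259,.02,1);d=B-A;th=np.arctan2(d[1],d[0])-np.pi/2
print("edge",A,B,np.linalg.norm(d),"coder yaw",th)
r=plane(m,320,202,.130,1);g=plane(m,320,252,.147,1);print("tip",r,"handle inner",g)
g=im[185:260,300:340].max(2)<50
for v in(205,215,225,235,245):print(v,np.flatnonzero(g[v-185])[[0,-1]]+300)
mid=plane(m,320,224,.138,1);print("grip",mid)
c=lambda P:np.array([[np.cos(th),np.sin(th)],[-np.sin(th),np.cos(th)]])@P
# coder origin from tip: tip coder(-142.5,110)
Rm=np.array([[np.cos(th),-np.sin(th)],[np.sin(th),np.cos(th)]]);print("orig",r[:2]-Rm@[-.1425,.110])
plan((mid[0],mid[1],.119),th+np.pi,4)
```

```text
edge [0.61256429 0.144272   0.02      ] [0.63575756 0.39650478 0.02      ] 0.25329687350370134 coder yaw -0.09169400679360984
tip [0.54031901 0.3349536  0.13      ] handle inner [0.57964102 0.33151899 0.147     ]
205 [310 329]
215 [309 329]
225 [309 330]
235 [309 330]
245 [308 329]
grip [0.55773254 0.33342935 0.138     ]
orig [0.67214817 0.21236761]
at [0.5551 0.3325 0.2782] 3.0544 len/row 0.0398
{"dx":-0.0006,"dy":0.0003,"dz":0.0398,"yaw":0.0011},{"dx":-0.0006,"dy":0.0003,"dz":0.0398,"yaw":0.0011},{"dx":-0.0006,"dy":0.0003,"dz":0.0398,"yaw":0.0011},{"dx":-0.0006,"dy":0.0003,"dz":0.0398,"yaw":0.0011},
```

Emit:
carry_out(moves=[{"jaw": 0.05,"dx": -0.002,"dy": 0.001,"dz": 0.04,"yaw": 0},{"jaw": 0.05,"dx": 0,"dy": 0,"dz": 0.04,"yaw": 0},{"jaw": 0.04,"dx": 0,"dy": 0,"dz": 0.04,"yaw": 0},{"jaw": 0.04,"dx": 0,"dy": 0,"dz": 0.038,"yaw": 0},{"jaw": 0.01,"dx": 0,"dy": 0,"dz": 0,"yaw": 0},{"jaw": 0.01,"dx": 0,"dy": 0,"dz": 0,"yaw": 0},{"jaw": 0.01,"dx": 0,"dy": 0,"dz": 0,"yaw": 0},{"jaw": 0.01,"dx": 0,"dy": 0,"dz": 0,"yaw": 0}], grip_force=10)

```text
t: 3.88
tool_pos: [0.5592, 0.3348, 0.126]
orientation: [0.138, 3.134, 0.008]
force: [1.1, 8.7, -1.2]
opening: 0.016
gripper_force: 10.0
```

Emit:
carry_out(moves=[{"jaw": 0.01,"dx": 0.004,"dy": 0.0015,"dz": -0.0098,"yaw": 0},{"jaw": 0.01,"dx": 0.0028,"dy": 0,"dz": -0.0103,"yaw": 0},{"jaw": 0.01,"dx": 0.0015,"dy": 0,"dz": -0.0105,"yaw": 0},{"jaw": 0.01,"dx": 0.0001,"dy": 0,"dz": -0.0106,"yaw": 0},{"jaw": 0.01,"dx": -0.0012,"dy": 0,"dz": -0.0106,"yaw": 0},{"jaw": 0.01,"dx": -0.0025,"dy": 0,"dz": -0.0103,"yaw": 0},{"jaw": 0.01,"dx": -0.0038,"dy": 0,"dz": -0.0099,"yaw": 0},{"jaw": 0.01,"dx": -0.0049,"dy": 0,"dz": -0.0094,"yaw": 0}])

```text
t: 4.88
tool_pos: [0.562, 0.3345, 0.206]
orientation: [0.138, 3.137, 0.004]
force: [1.6, 5.5, -12.5]
opening: 0.0158
gripper_force: 10.0
```

Emit:
carry_out(moves=[{"jaw": 0.01,"dx": -0.002,"dy": 0,"dz": -0.003,"yaw": 0},{"jaw": 0.01,"dx": 0,"dy": 0,"dz": 0,"yaw": 0}])

```text
t: 5.12
tool_pos: [0.5628, 0.3345, 0.2075]
orientation: [-0.138, -3.137, -0.003]
force: [-1.9, 6.1, -7.2]
opening: 0.0161
gripper_force: 10.0
```

Run:
```python
from h import *
s=read_state();print(s["tool_pos"],s["force"],s["opening"])
m1,a=snap("scene","s2.png");m2,b=snap("side","d2.png")
p=cv2.resize(a[290:420,340:440],None,fx=3,fy=3);q=cv2.resize(b[220:350,140:300],None,fx=3,fy=3)
cv2.imwrite("pics/c2.png",np.hstack([p,q]))
```

```text
[0.56276975 0.33448488 0.20747155] [-1.92995495  6.11267091 -7.1780819 ] 0.01607555155420354
```

View pics/c2.png

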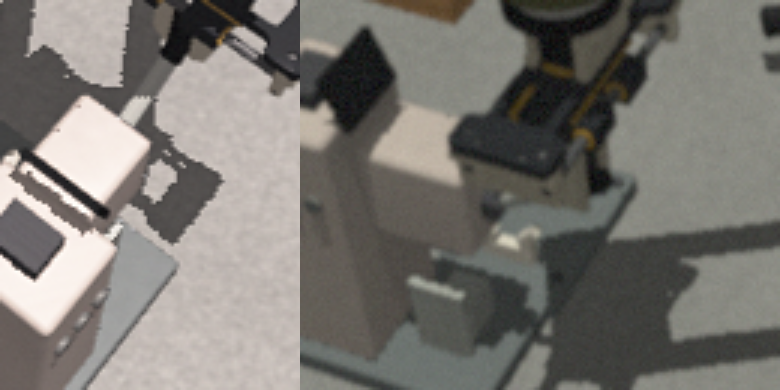

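Emit:
carry_out(moves=[{"jaw": 0.01,"dx": -0.002,"dy": 0,"dz": -0.004,"yaw": 0},{"jaw": 0.01,"dx": 0,"dy": 0,"dz": 0,"yaw": 0}])

```text
t: 5.48
tool_pos: [0.5642, 0.3343, 0.2105]
orientation: [-0.137, -3.136, -0.002]
force: [-2.1, 6.8, -11.0]
opening: 0.0159
gripper_force: 10.0
```

Emit:
carry_out(moves=[{"jaw": 0.04,"dx": 0,"dy": 0,"dz": 0,"yaw": 0},{"jaw": 0.06,"dx": 0,"dy": 0,"dz": 0,"yaw": 0},{"jaw": 0.06,"dx": 0,"dy": 0,"dz": -0.03,"yaw": 0},{"jaw": 0.06,"dx": 0,"dy": 0,"dz": -0.04,"yaw": 0},{"jaw": 0.08,"dx": 0,"dy": 0,"dz": -0.04,"yaw": 0}])

```text
t: 6.1
tool_pos: [0.5659, 0.3326, 0.3235]
orientation: [0.14, 3.137, 0.001]
force: [0.3, 0.6, 0.1]
opening: 0.061
gripper_force: 0.0
```

Run:
```python
from h import *
m2,b=snap("side","d3.png");m1,a=snap("scene","s3.png")
plan((.435,-.104,.25),.532,15,15)
```

```text
at [0.5679 0.3335 0.3291] 3.0522 len/row 0.0309
{"dx":0.0062,"dy":-0.0298,"dz":0.0053,"yaw":0.1680},{"dx":0.0011,"dy":-0.0305,"dz":0.0053,"yaw":0.1680},{"dx":-0.0040,"dy":-0.0302,"dz":0.0053,"yaw":0.1680},{"dx":-0.0090,"dy":-0.0291,"dz":0.0053,"yaw":0.1680},{"dx":-0.0137,"dy":-0.0272,"dz":0.0053,"yaw":0.1680},{"dx":-0.0181,"dy":-0.0245,"dz":0.0053,"yaw":0.1680},{"dx":-0.0219,"dy":-0.0212,"dz":0.0053,"yaw":0.1680},{"dx":-0.0252,"dy":-0.0172,"dz":0.0053,"yaw":0.1680},{"dx":-0.0277,"dy":-0.0128,"dz":0.0053,"yaw":0.1680},{"dx":-0.0294,"dy":-0.0080,"dz":0.0053,"yaw":0.1680},{"dx":-0.0303,"dy":-0.0029,"dz":0.0053,"yaw":0.1680},{"dx":-0.0304,"dy":0.0022,"dz":0.0053,"yaw":0.1680},{"dx":-0.0296,"dy":0.0072,"dz":0.0053,"yaw":0.1680},{"dx":-0.0280,"dy":0.0121,"dz":0.0053,"yaw":0.1680},{"dx":-0.0256,"dy":0.0166,"dz":0.0053,"yaw":0.1680},
```

Emit:
carry_out(moves=[{"jaw": 0.085,"dx": 0.0062,"dy": -0.0298,"dz": 0,"yaw": 0.168},{"jaw": 0.085,"dx": 0.0011,"dy": -0.0305,"dz": 0.0033,"yaw": 0.168},{"jaw": 0.085,"dx": -0.004,"dy": -0.0302,"dz": 0.006,"yaw": 0.168},{"jaw": 0.085,"dx": -0.009,"dy": -0.0291,"dz": 0.006,"yaw": 0.168},{"jaw": 0.085,"dx": -0.0137,"dy": -0.0272,"dz": 0.006,"yaw": 0.168},{"jaw": 0.085,"dx": -0.0181,"dy": -0.0245,"dz": 0.006,"yaw": 0.168},{"jaw": 0.085,"dx": -0.0219,"dy": -0.0212,"dz": 0.006,"yaw": 0.168},{"jaw": 0.085,"dx": -0.0252,"dy": -0.0172,"dz": 0.006,"yaw": 0.168}])

```text
t: 7.2
tool_pos: [0.4949, 0.0984, 0.2819]
orientation: [2.069, 2.363, 0.001]
force: [0.4, 0.1, 0.3]
opening: 0.0853
gripper_force: 0.0
```

Emit:
carry_out(moves=[{"jaw": 0.085,"dx": -0.0277,"dy": -0.0128,"dz": 0.006,"yaw": 0.168},{"jaw": 0.085,"dx": -0.0294,"dy": -0.008,"dz": 0.006,"yaw": 0.168},{"jaw": 0.085,"dx": -0.0303,"dy": -0.0029,"dz": 0.006,"yaw": 0.168},{"jaw": 0.085,"dx": -0.0304,"dy": 0.0022,"dz": 0.006,"yaw": 0.168},{"jaw": 0.085,"dx": -0.0296,"dy": 0.0072,"dz": 0.006,"yaw": 0.168},{"jaw": 0.085,"dx": -0.028,"dy": 0.0121,"dz": 0.006,"yaw": 0.168},{"jaw": 0.085,"dx": -0.0256,"dy": 0.0166,"dz": 0.006,"yaw": 0.168},{"jaw": 0.085,"dx": 0,"dy": 0,"dz": 0,"yaw": 0}])

```text
t: 8.2
tool_pos: [0.4325, -0.1062, 0.2395]
orientation: [3.032, 0.821, -0.001]
force: [0.2, 0.6, -0.1]
opening: 0.0848
gripper_force: 0.0
```

Run:
```python
from h import *
s=read_state();print(np.round(s["q"],2),s["t"],s["tool_pos"],yawof(s));m,im=snap("wrist","w3.png")
m1,a=snap("side","d4.png")
q=cv2.resize(a[220:350,115:258],None,fx=2,fy=2)
cv2.imwrite("pics/c3.png",np.hstack([cv2.resize(im,(512,384)),np.vstack([q,np.zeros((384-q.shape[0],q.shape[1],3),np.uint8)])]))
```

```text
[-0.36 -0.31  1.86 -0.    1.59  0.69] 8.2 [ 0.43250934 -0.10617294  0.2395135 ] 0.5287933816610892
```

View pics/c3.png

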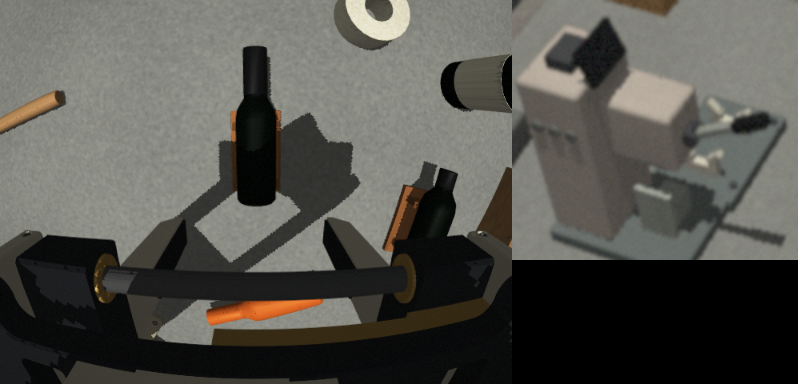

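The lever is now up in the side view. The wrist view shows the slim bottle upright in frame, with its mouth near (319,59) and its base near (320,256) at full size. I'll measure its axis from here.

Run:
```python
from h import *
s=read_state();m=camera_model("wrist");im=cv2.imread("pics/w3.png").astype(int)
k=((im.max(2)<48)).astype(np.uint8)[50:262,270:370]
k=cv2.morphologyEx(k,cv2.MORPH_OPEN,np.ones((5,5)))
P=[]
for v in range(62,256,12):
    x=np.flatnonzero(k[v-50]);
    if len(x)==0:continue
    l,r=x[0]+270,x[-1]+271;c=(l+r)/2;p=plane(m,c,v,.055,1);w=np.linalg.norm(plane(m,l,v,.055,1)-plane(m,r,v,.055,1));P.append(p);print(v,l,r,np.round(p,4),round(w,4))
rows=np.flatnonzero(k[:,45:55].any(1))+50;print("rows",rows[[0,-1]])
P=np.array(P)[:,:2];c=P.mean(0);u=np.linalg.svd(P-c)[2][0];u*=np.sign(u[0]);print("yaw",np.arctan2(u[1],u[0]),"resid",np.round(((P-c)@[-u[1],u[0]])*1e3,1))
for v in rows[[0,-1]]:
  for z in(.041,.055,.069):
    p=plane(m,319.5,v,z,1)[:2];print(v,z,p,"origin if mouth",p-.13*u,"if base",p+.055*u)
for v,z in((59,.055),): pass
```

```text
62 304 333 [ 0.5584 -0.0323  0.055 ] 0.0269
74 304 335 [ 0.5488 -0.039   0.055 ] 0.0287
86 304 335 [ 0.5388 -0.0449  0.055 ] 0.0287
98 304 335 [ 0.5289 -0.0507  0.055 ] 0.0288
110 305 335 [ 0.5193 -0.0569  0.055 ] 0.0279
122 305 336 [ 0.5098 -0.0631  0.055 ] 0.0288
134 298 342 [ 0.4998 -0.0685  0.055 ] 0.0411
146 295 345 [ 0.4901 -0.0743  0.055 ] 0.0468
158 295 345 [ 0.4803 -0.08    0.055 ] 0.047
170 296 345 [ 0.4707 -0.0862  0.055 ] 0.0463
182 294 346 [ 0.4606 -0.0917  0.055 ] 0.0494
194 295 346 [ 0.4509 -0.098   0.055 ] 0.0487
206 295 346 [ 0.4409 -0.1039  0.055 ] 0.049
218 295 346 [ 0.4307 -0.1099  0.055 ] 0.0494
230 296 346 [ 0.4206 -0.1165  0.055 ] 0.0488
242 297 344 [ 0.4099 -0.1223  0.055 ] 0.0463
254 302 339 [ 0.3992 -0.1286  0.055 ] 0.0368
rows [ 58 256]
yaw 0.5422060542981969 resid [ 0.7 -0.1 -0.   0.1 -0.3 -0.6 -0.1  0.   0.1 -0.3  0.3 -0.1 -0.   0.1
 -0.3  0.2  0.3]
58 0.041 [ 0.56478649 -0.02963289] origin if mouth [ 0.45343208 -0.09671639] if base [ 0.61189797 -0.00125141]
58 0.055 [ 0.56221955 -0.03107469] origin if mouth [ 0.45086514 -0.09815818] if base [ 0.60933103 -0.00269321]
58 0.069 [ 0.55965262 -0.03251648] origin if mouth [ 0.44829821 -0.09959998] if base [ 0.6067641  -0.00413501]
256 0.041 [ 0.39286594 -0.13130319] origin if mouth [ 0.28151153 -0.19838669] if base [ 0.43997742 -0.10292171]
256 0.055 [ 0.39690018 -0.12884118] origin if mouth [ 0.28554577 -0.19592468] if base [ 0.44401167 -0.1004597 ]
256 0.069 [ 0.40093443 -0.12637918] origin if mouth [ 0.28958002 -0.19346267] if base [ 0.44804591 -0.0979977 ]
```

Run:
```python
from h import *
plan((.4357,-.1068,.036),.542,6,6)
```

```text
at [ 0.4333 -0.1046  0.2401] 0.5339 len/row 0.034
{"dx":0.0002,"dy":0.0005,"dz":0.0340,"yaw":-0.0014},{"dx":0.0002,"dy":0.0005,"dz":0.0340,"yaw":-0.0014},{"dx":0.0002,"dy":0.0005,"dz":0.0340,"yaw":-0.0014},{"dx":0.0002,"dy":0.0005,"dz":0.0340,"yaw":-0.0014},{"dx":0.0002,"dy":0.0005,"dz":0.0340,"yaw":-0.0014},{"dx":0.0002,"dy":0.0005,"dz":0.0340,"yaw":-0.0014},
```

Emit:
carry_out(moves=[{"jaw": 0.085,"dx": 0.001,"dy": 0.003,"dz": 0.04,"yaw": -0.008},{"jaw": 0.085,"dx": 0,"dy": 0,"dz": 0.04,"yaw": 0},{"jaw": 0.085,"dx": 0,"dy": 0,"dz": 0.04,"yaw": 0},{"jaw": 0.085,"dx": 0,"dy": 0,"dz": 0.04,"yaw": 0},{"jaw": 0.085,"dx": 0,"dy": 0,"dz": 0.025,"yaw": 0},{"jaw": 0.085,"dx": 0,"dy": 0,"dz": 0.018,"yaw": 0},{"jaw": 0.085,"dx": 0,"dy": 0,"dz": 0,"yaw": 0},{"jaw": 0.085,"dx": 0,"dy": 0,"dz": 0,"yaw": 0}])

```text
t: 9.3
tool_pos: [0.4366, -0.1064, 0.0378]
orientation: [3.026, 0.841, 0.002]
force: [0.4, -0.1, -0.1]
opening: 0.0852
gripper_force: 0.0
```

Emit:
carry_out(moves=[{"jaw": 0.06,"dx": 0,"dy": 0,"dz": 0,"yaw": 0},{"jaw": 0.053,"dx": 0,"dy": 0,"dz": 0,"yaw": 0},{"jaw": 0.053,"dx": 0,"dy": 0,"dz": 0,"yaw": 0},{"jaw": 0.05,"dx": 0,"dy": 0,"dz": 0,"yaw": 0},{"jaw": 0.04,"dx": 0,"dy": 0,"dz": 0,"yaw": 0},{"jaw": 0.04,"dx": 0,"dy": 0,"dz": 0,"yaw": 0},{"jaw": 0.04,"dx": 0,"dy": 0,"dz": 0,"yaw": 0}], grip_force=8)

```text
t: 10.18
tool_pos: [0.4355, -0.1065, 0.0367]
orientation: [-3.027, -0.839, 0.0]
force: [-2.8, 2.4, 3.3]
opening: 0.048
gripper_force: 8.0
```

Emit:
carry_out(moves=[{"jaw": 0.04,"dx": 0,"dy": 0,"dz": 0,"yaw": 0},{"jaw": 0.04,"dx": 0,"dy": 0,"dz": -0.005,"yaw": 0},{"jaw": 0.04,"dx": 0,"dy": 0,"dz": -0.015,"yaw": 0},{"jaw": 0.04,"dx": 0,"dy": 0,"dz": -0.035,"yaw": 0},{"jaw": 0.04,"dx": 0,"dy": 0,"dz": -0.04,"yaw": 0},{"jaw": 0.04,"dx": 0,"dy": 0,"dz": -0.035,"yaw": 0},{"jaw": 0.04,"dx": 0,"dy": 0,"dz": -0.015,"yaw": 0},{"jaw": 0.04,"dx": 0,"dy": 0,"dz": 0,"yaw": 0}], grip_force=40)

```text
t: 11.18
tool_pos: [0.4363, -0.107, 0.1827]
orientation: [3.026, 0.839, 0.003]
force: [-0.4, -0.1, -3.4]
opening: 0.0473
gripper_force: 40.0
```

Run:
```python
from h import *
s=read_state();print(s["force"],s["wrist_torque"],s["opening"])
plan((.6618,.1097,.181),1.483,12,12)
```

```text
[-0.42931157 -0.11407225 -3.37778885] [-0.11701492  0.05725609  0.03751203] 0.04727770157151165
at [ 0.4363 -0.107   0.1827] 0.5407 len/row 0.0261
{"dx":0.0254,"dy":-0.0058,"dz":0.0001,"yaw":-0.0785},{"dx":0.0258,"dy":-0.0038,"dz":0.0001,"yaw":-0.0785},{"dx":0.0260,"dy":-0.0018,"dz":0.0001,"yaw":-0.0785},{"dx":0.0261,"dy":0.0003,"dz":0.0001,"yaw":-0.0785},{"dx":0.0260,"dy":0.0023,"dz":0.0001,"yaw":-0.0785},{"dx":0.0257,"dy":0.0044,"dz":0.0001,"yaw":-0.0785},{"dx":0.0253,"dy":0.0064,"dz":0.0001,"yaw":-0.0785},{"dx":0.0247,"dy":0.0083,"dz":0.0001,"yaw":-0.0785},{"dx":0.0240,"dy":0.0102,"dz":0.0001,"yaw":-0.0785},{"dx":0.0231,"dy":0.0121,"dz":0.0001,"yaw":-0.0785},{"dx":0.0221,"dy":0.0139,"dz":0.0001,"yaw":-0.0785},{"dx":0.0209,"dy":0.0155,"dz":0.0001,"yaw":-0.0785},
```

Held, with 3.4 N on the wrist. Next I carry it over in front of the rests.

Emit:
carry_out(moves=[{"jaw": 0.04,"dx": 0.0254,"dy": -0.0058,"dz": 0,"yaw": -0.0785},{"jaw": 0.04,"dx": 0.0258,"dy": -0.0038,"dz": 0,"yaw": -0.0785},{"jaw": 0.04,"dx": 0.026,"dy": -0.0018,"dz": 0,"yaw": -0.0785},{"jaw": 0.04,"dx": 0.0261,"dy": 0.0003,"dz": 0,"yaw": -0.0785},{"jaw": 0.04,"dx": 0.026,"dy": 0.0023,"dz": 0,"yaw": -0.0785},{"jaw": 0.04,"dx": 0.0257,"dy": 0.0044,"dz": 0,"yaw": -0.0785},{"jaw": 0.04,"dx": 0.0253,"dy": 0.0064,"dz": 0,"yaw": -0.0785},{"jaw": 0.04,"dx": 0.0247,"dy": 0.0083,"dz": 0,"yaw": -0.0785}])

```text
t: 12.18
tool_pos: [0.5854, 0.0385, 0.1788]
orientation: [-2.616, -1.735, 0.005]
force: [0.7, 0.7, -3.2]
opening: 0.0475
gripper_force: 40.0
```

Emit:
carry_out(moves=[{"jaw": 0.04,"dx": 0.024,"dy": 0.0102,"dz": 0,"yaw": -0.0785},{"jaw": 0.04,"dx": 0.0231,"dy": 0.0121,"dz": 0,"yaw": -0.0785},{"jaw": 0.04,"dx": 0.0221,"dy": 0.0139,"dz": 0,"yaw": -0.0785},{"jaw": 0.04,"dx": 0.0209,"dy": 0.0155,"dz": 0,"yaw": -0.0785},{"jaw": 0.04,"dx": 0,"dy": 0,"dz": 0,"yaw": 0},{"jaw": 0.04,"dx": 0,"dy": 0,"dz": 0,"yaw": 0}])

```text
t: 12.92
tool_pos: [0.6601, 0.1097, 0.1796]
orientation: [-2.317, -2.119, 0.005]
force: [0.0, 0.1, -2.7]
opening: 0.0472
gripper_force: 40.0
```

Run:
```python
from h import *
s=read_state();print(np.round(s["q"],2),s["t"],s["tool_pos"],yawof(s),s["opening"]);m,im=snap("wrist","w4.png")
m2,b=snap("side","d5.png");m1,a=snap("scene","s5.png")
np.save("w4.npy",np.array(m["view"]))
q=cv2.resize(b[200:350,115:265],(298,298));p=cv2.resize(a[280:430,270:420],(298,298))
cv2.imwrite("pics/c4.png",np.hstack([cv2.resize(im,None,fx=.78,fy=.78)[:, :500],np.vstack([q,p])[:374]])) if 0 else None
c=np.zeros((598,800,3),np.uint8);w=cv2.resize(im,(500,375));c[:375,:500]=w;c[:298,502:]=q;c[300:598,502:]=p;cv2.imwrite("pics/c4.png",c)
```

```text
[ 0.09  0.34  1.32 -0.    1.49  0.18] 12.925 [0.66011162 0.10972883 0.17956128] 1.48182407893592 0.04724530749925643
```

View pics/c4.png

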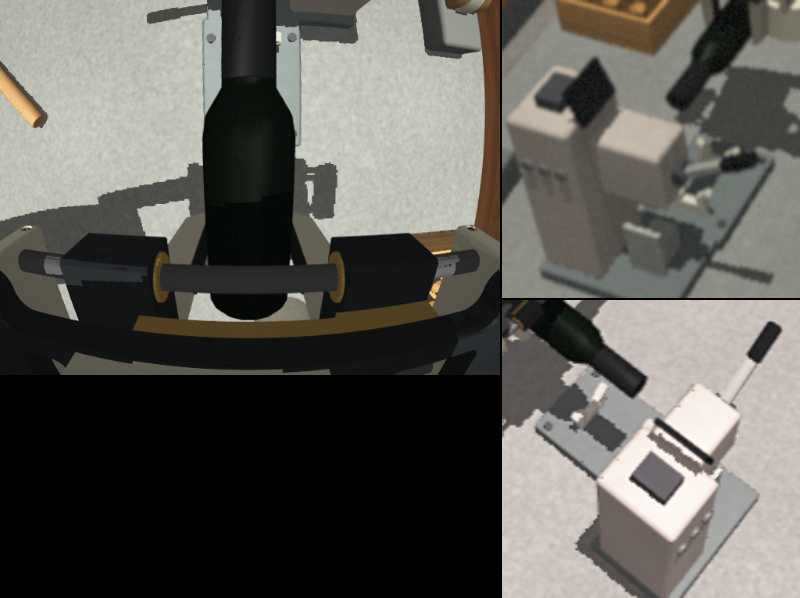

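The bottle is level and in front of the rests. Mouth pixels are scene (337,322) and side (204,250). The base screws show symmetrically about the neck in the wrist view, at about (269,49) and (374,49) full size. I'll check these against the coder pose.

Run:
```python
from h import *
m1=camera_model("scene");m2=camera_model("side");mw=camera_model("wrist")
print("mouth",*tri(m1,(337.4,321.8),m2,(203.6,250.3)),"expect .673 .254 .1986")
S=lambda x,y:(285+x/3,300+y/3); D=lambda x,y:(115+(x-400)/2.8,225+y/2.8);W=lambda x,y:(x*1.28,y*1.28)
pts={"w screwL":(mw,W(210,38),.02,1),"w screwR":(mw,W(292,38),.02,1),"w edgeL":(mw,W(203,100),.02,1),"w edgeR":(mw,W(301,100),.02,1),"w cornL":(mw,W(204,12),.02,1),
"s screw T":(m1,S(97,49),.02,0),"s screw L":(m1,S(25,130),.02,0),"s tipfront":(m1,S(106,70),.06,0),"s tipback":(m1,S(68,108),.06,0),
"d tip36- L":(m2,D(682,128),.06,0),"d tip36- R":(m2,D(727,145),.06,0),"d stop topL":(m2,D(572,248),.09,0),"d stop topR":(m2,D(623,265),.09,0)}
for t,th in(((.6697,.2163),-.075),((.6721,.2124),-.09)):
  Rm=np.array([[np.cos(th),-np.sin(th)],[np.sin(th),np.cos(th)]])
  print(t,th)
  for n,(m,p,z,f) in pts.items():
    print("  ",n,np.round(Rm.T@(plane(m,*p,z,f)[:2]-t)*1e3,1))
e=[plane(mw,*W(*q),.02,1) for q in((210,38),(292,38))];d=e[1]-e[0];print("x-axis yaw from screws",np.arctan2(-d[1],-d[0]),np.arctan2(d[1],d[0]))
```

```text
mouth [0.67035505 0.24617015 0.19388655] 0.004080471034062265 expect .673 .254 .1986
(0.6697, 0.2163) -0.075
   w screwL [-40.3  44.8]
   w screwR [51.2 43.7]
   w edgeL [-49.3 -26.4]
   w edgeR [ 60.4 -27.7]
   w cornL [-47.1  77.1]
   s screw T [-44.5 -66.9]
   s screw L [ 45.9 -66. ]
   s tipfront [-21.7 -37.3]
   s tipback [ 21.6 -39.6]
   d tip36- L [ 19.3 -33.9]
   d tip36- R [-26.  -29.8]
   d stop topL [ 21.3 139.6]
   d stop topR [-24.3 140.2]
(0.6721, 0.2124) -0.09
   w screwL [-43.7  47.9]
   w screwR [47.8 48.2]
   w edgeL [-51.7 -23.5]
   w edgeR [ 58.1 -23.2]
   w cornL [-51.   80.1]
   s screw T [-46.2 -63.9]
   s screw L [ 44.2 -61.6]
   s tipfront [-23.9 -33.9]
   s tipback [ 19.4 -35.6]
   d tip36- L [ 17.1 -30. ]
   d tip36- R [-28.3 -26.5]
   d stop topL [ 16.5 143.5]
   d stop topR [-29.1 143.5]
x-axis yaw from screws 3.054893778801432 -0.08669887478836115
```

Emit:
carry_out(moves=[{"jaw": 0.04,"dx": 0,"dy": 0.001,"dz": 0.025,"yaw": -0.003},{"jaw": 0.04,"dx": 0,"dy": 0,"dz": 0.03,"yaw": 0},{"jaw": 0.04,"dx": 0,"dy": 0,"dz": 0.03,"yaw": 0},{"jaw": 0.04,"dx": 0,"dy": 0,"dz": 0.02,"yaw": 0},{"jaw": 0.04,"dx": 0,"dy": 0,"dz": 0,"yaw": 0},{"jaw": 0.04,"dx": 0,"dy": 0,"dz": 0,"yaw": 0}])

```text
t: 13.82
tool_pos: [0.6632, 0.11, 0.0783]
orientation: [2.313, 2.124, 0.003]
force: [0.3, -0.4, -3.5]
opening: 0.0471
gripper_force: 40.0
```

Run:
```python
from h import *
P=[]
for i in range(5):
    s=read_state();P.append(np.r_[s["tool_pos"],yawof(s)])
    if i==0: m2,b=snap("side","d6.png")
    elif i==1: m1,a=snap("scene","s6.png")
    else: read_camera("side")
print(np.round(P,4).tolist(),s["force"],s["wrist_torque"])
q=cv2.resize(b[210:340,130:265],None,fx=3.4,fy=3.4,interpolation=cv2.INTER_CUBIC);p=cv2.resize(a[285:385,295:395],(340,340),interpolation=cv2.INTER_CUBIC)
c=np.zeros((442,800,3),np.uint8);c[:q.shape[0],:q.shape[1]]=q;c[:340,460:]=p;cv2.imwrite("pics/c5.png",c)
t=np.array([.671,.2147]);th=-.086;Rm=np.array([[np.cos(th),-np.sin(th)],[np.sin(th),np.cos(th)]])
w=lambda x,y,z:np.r_[Rm@[x/1e3,y/1e3]+t,z/1e3]
for n,c in(("stop TL",(22,134,90)),("stop TR",(-22,134,90)),("mouth exp",(0,40,92)),("footbottom front",(-13,90,113))):
    pq=proj(m2,w(*c));ps=proj(m1,w(*c));print(n,"side crop",np.round((pq-[130,210])*3.4),"scene crop",np.round((ps-[295,285])*3.4)+[460,0])
```

```text
[[0.6632, 0.11, 0.0783, 1.4855], [0.6636, 0.1101, 0.0787, 1.4857], [0.6637, 0.1102, 0.0788, 1.4858], [0.6635, 0.1102, 0.0787, 1.4858], [0.6633, 0.1101, 0.0784, 1.4858]] [-0.18109981  0.50495702 -3.74844116] [-0.11706255 -0.05726403 -0.01603593]
stop TL side crop [159. 343.] scene crop [703. 319.]
stop TR side crop [218. 362.] scene crop [744. 268.]
mouth exp side crop [259. 251.] scene crop [611. 203.]
footbottom front side crop [236. 287.] scene crop [684. 224.]
```

View pics/c5.png

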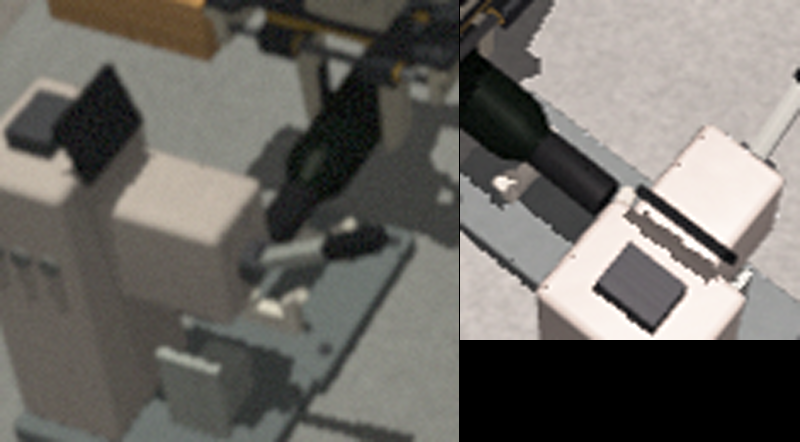

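Emit:
carry_out(moves=[{"jaw": 0.04,"dx": 0,"dy": -0.001,"dz": 0.005,"yaw": 0},{"jaw": 0.04,"dx": 0.01,"dy": 0,"dz": 0,"yaw": 0},{"jaw": 0.04,"dx": 0.015,"dy": 0,"dz": 0,"yaw": 0},{"jaw": 0.04,"dx": 0.015,"dy": 0,"dz": 0,"yaw": 0},{"jaw": 0.04,"dx": 0.015,"dy": 0,"dz": 0,"yaw": 0},{"jaw": 0.04,"dx": 0,"dy": 0,"dz": 0,"yaw": 0}])

```text
t: 14.82
tool_pos: [0.6659, 0.1668, 0.0717]
orientation: [-2.312, -2.127, -0.0]
force: [-0.2, -0.1, -2.7]
opening: 0.0474
gripper_force: 40.0
```

Emit:
carry_out(moves=[{"jaw": 0.04,"dx": 0.012,"dy": 0,"dz": 0,"yaw": 0},{"jaw": 0.04,"dx": 0.012,"dy": 0,"dz": 0,"yaw": 0},{"jaw": 0.04,"dx": 0.006,"dy": 0,"dz": 0,"yaw": 0},{"jaw": 0.04,"dx": 0,"dy": 0,"dz": 0,"yaw": 0}])

```text
t: 15.32
tool_pos: [0.6685, 0.1954, 0.0717]
orientation: [2.313, 2.126, -0.0]
force: [-0.6, -0.2, -3.6]
opening: 0.0472
gripper_force: 40.0
```

Emit:
carry_out(moves=[{"jaw": 0.04,"dx": 0.003,"dy": 0,"dz": 0,"yaw": 0},{"jaw": 0.04,"dx": 0.002,"dy": 0,"dz": 0,"yaw": 0},{"jaw": 0.04,"dx": 0,"dy": 0,"dz": 0,"yaw": 0}])

```text
t: 15.7
tool_pos: [0.669, 0.1998, 0.0718]
orientation: [2.314, 2.125, 0.0]
force: [0.6, -0.5, -4.1]
opening: 0.0473
gripper_force: 40.0
```

Run:
```python
from h import *
s=read_state();print(s["tool_pos"],s["force"],s["t"])
m2,b=snap("side","d7.png");m1,a=snap("scene","s7.png");mw,w=snap("wrist","w7.png")
q=cv2.resize(b[210:340,130:265],None,fx=2.9,fy=2.9,interpolation=cv2.INTER_CUBIC)
c=np.zeros((600,800,3),np.uint8);c[:q.shape[0],:q.shape[1]]=q;c[:377,400:]=cv2.resize(w,None,fx=1.1,fy=1.1)[:377,130:530];cv2.imwrite("pics/c6.png",c[:380])
```

```text
[0.66898091 0.19982282 0.07177195] [ 0.59775239 -0.53058838 -4.06716532] 15.7
```

View pics/c6.png

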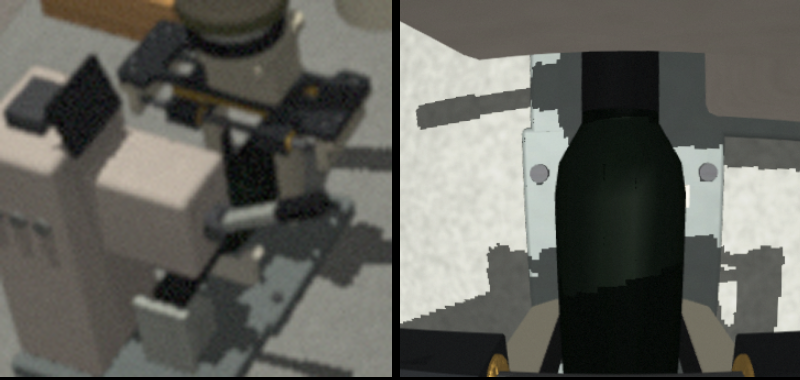

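Side view: the black mouth, near (175,290) in the crop, is just behind the stop plate's top edge and the neck is under the foot. That was my last picture, so from here I creep forward by force.

Emit:
carry_out(moves=[{"jaw": 0.04,"dx": 0.002,"dy": 0,"dz": 0,"yaw": 0},{"jaw": 0.04,"dx": 0,"dy": 0,"dz": 0,"yaw": 0}])

```text
t: 16.1
tool_pos: [0.6691, 0.202, 0.0718]
orientation: [-2.314, -2.125, -0.0]
force: [0.2, 0.7, -3.4]
opening: 0.0472
gripper_force: 40.0
```

Emit:
carry_out(moves=[{"jaw": 0.04,"dx": 0.002,"dy": 0,"dz": 0,"yaw": 0},{"jaw": 0.04,"dx": 0,"dy": 0,"dz": 0,"yaw": 0}])

```text
t: 16.35
tool_pos: [0.6693, 0.204, 0.0717]
orientation: [2.314, 2.125, 0.0]
force: [-0.4, -0.8, -3.5]
opening: 0.0471
gripper_force: 40.0
```

Run:
```python
from h import *
s=read_state();print(s["force"])
# side view: dark mouth boundary vs stop plate top front edge, along the projected axis
m=camera_model("side");im=read_camera("side");t=np.array([.671,.2147]);th=-.086;Rm=np.array([[np.cos(th),-np.sin(th)],[np.sin(th),np.cos(th)]])
for x in(-8,-4,0,4,8):
  for z in (102,):
    r=[]
    for y in range(104,142,2):
        p=proj(m,np.r_[Rm@[x/1e3,y/1e3]+t,z/1e3]);r.append(int(cv2.getRectSubPix(np.ascontiguousarray(im),(1,1),tuple(map(float,p)))[0,0].max()))
    print(x,z,r)
```

```text
[-0.36348774 -0.83811224 -3.45394299]
-8 102 [96, 93, 92, 87, 77, 57, 37, 31, 22, 20, 22, 19, 20, 24, 22, 18, 22, 29, 36]
-4 102 [95, 95, 96, 93, 77, 55, 41, 32, 20, 17, 21, 24, 22, 21, 16, 16, 17, 24, 42]
0 102 [93, 94, 94, 88, 80, 58, 34, 19, 19, 22, 23, 20, 26, 28, 25, 26, 17, 16, 32]
4 102 [90, 94, 94, 90, 79, 64, 53, 54, 64, 62, 54, 46, 42, 35, 30, 37, 36, 38, 50]
8 102 [94, 93, 91, 88, 85, 93, 107, 119, 119, 108, 90, 76, 70, 68, 71, 70, 74, 73, 74]
```

Emit:
carry_out(moves=[{"jaw": 0.04,"dx": 0.0015,"dy": 0,"dz": 0,"yaw": 0},{"jaw": 0.04,"dx": 0,"dy": 0,"dz": 0,"yaw": 0}])

```text
t: 16.65
tool_pos: [0.6694, 0.2049, 0.0716]
orientation: [2.314, 2.125, -0.001]
force: [-0.1, -2.6, -3.4]
opening: 0.0475
gripper_force: 40.0
```

Emit:
carry_out(moves=[{"jaw": 0.04,"dx": 0.0015,"dy": 0,"dz": 0,"yaw": 0},{"jaw": 0.04,"dx": 0,"dy": 0,"dz": 0,"yaw": 0}])

```text
t: 16.9
tool_pos: [0.6694, 0.2049, 0.0714]
orientation: [2.314, 2.123, -0.004]
force: [-1.4, -7.8, -4.2]
opening: 0.0475
gripper_force: 40.0
```

Contact with the stop at −8 N. I'll back off to about a 1 mm gap and lower gently.

Emit:
carry_out(moves=[{"jaw": 0.04,"dx": -0.0027,"dy": 0,"dz": 0,"yaw": 0},{"jaw": 0.04,"dx": 0,"dy": 0,"dz": 0.003,"yaw": 0},{"jaw": 0.04,"dx": 0,"dy": 0,"dz": 0.004,"yaw": 0},{"jaw": 0.04,"dx": 0,"dy": 0,"dz": 0.004,"yaw": 0},{"jaw": 0.04,"dx": 0,"dy": 0,"dz": 0,"yaw": 0}])

```text
t: 17.52
tool_pos: [0.6688, 0.2042, 0.0599]
orientation: [-2.313, -2.125, 0.002]
force: [-0.1, -0.3, -2.9]
opening: 0.0474
gripper_force: 40.0
```

Emit:
carry_out(moves=[{"jaw": 0.04,"dx": 0,"dy": 0,"dz": 0.002,"yaw": 0},{"jaw": 0.04,"dx": 0,"dy": 0,"dz": 0.002,"yaw": 0},{"jaw": 0.04,"dx": 0,"dy": 0,"dz": 0,"yaw": 0}])

```text
t: 17.9
tool_pos: [0.6691, 0.2041, 0.0565]
orientation: [-2.314, -2.125, 0.0]
force: [0.1, -0.3, -3.3]
opening: 0.0473
gripper_force: 40.0
```

Emit:
carry_out(moves=[{"jaw": 0.04,"dx": 0,"dy": 0,"dz": 0.0015,"yaw": 0},{"jaw": 0.04,"dx": 0,"dy": 0,"dz": 0.0015,"yaw": 0},{"jaw": 0.04,"dx": 0,"dy": 0,"dz": 0,"yaw": 0}])

```text
t: 18.27
tool_pos: [0.6696, 0.2041, 0.054]
orientation: [2.314, 2.125, 0.001]
force: [1.1, -0.5, -2.2]
opening: 0.0473
gripper_force: 40.0
```

Emit:
carry_out(moves=[{"jaw": 0.04,"dx": 0,"dy": 0,"dz": 0.001,"yaw": 0},{"jaw": 0.04,"dx": 0,"dy": 0,"dz": 0.001,"yaw": 0},{"jaw": 0.04,"dx": 0,"dy": 0,"dz": 0,"yaw": 0}])

```text
t: 18.65
tool_pos: [0.6705, 0.2042, 0.053]
orientation: [2.313, 2.124, 0.003]
force: [3.4, -0.7, 3.7]
opening: 0.0472
gripper_force: 40.0
```

Emit:
carry_out(moves=[{"jaw": 0.04,"dx": 0,"dy": 0.0015,"dz": 0,"yaw": 0},{"jaw": 0.04,"dx": 0,"dy": 0,"dz": 0,"yaw": 0}])

```text
t: 18.9
tool_pos: [0.6713, 0.2041, 0.0522]
orientation: [2.313, 2.125, 0.001]
force: [2.2, -0.1, 5.2]
opening: 0.0473
gripper_force: 40.0
```

Emit:
carry_out(moves=[{"jaw": 0.04,"dx": 0,"dy": 0.0005,"dz": 0.001,"yaw": 0},{"jaw": 0.04,"dx": 0,"dy": 0,"dz": 0,"yaw": 0}])

```text
t: 19.15
tool_pos: [0.6715, 0.204, 0.0519]
orientation: [2.313, 2.125, 0.001]
force: [-1.2, -1.0, 8.7]
opening: 0.0471
gripper_force: 40.0
```

Emit:
carry_out(moves=[{"jaw": 0.048,"dx": 0,"dy": 0,"dz": -0.0005,"yaw": 0},{"jaw": 0.05,"dx": 0,"dy": 0,"dz": 0,"yaw": 0},{"jaw": 0.055,"dx": 0,"dy": 0,"dz": 0,"yaw": 0},{"jaw": 0.07,"dx": 0,"dy": 0,"dz": 0,"yaw": 0},{"jaw": 0.08,"dx": 0,"dy": 0,"dz": 0,"yaw": 0},{"jaw": 0.08,"dx": 0,"dy": 0,"dz": 0,"yaw": 0}], grip_force=5)

```text
t: 19.9
tool_pos: [0.6712, 0.204, 0.0511]
orientation: [-2.314, -2.125, 0.0]
force: [0.8, -0.3, 0.4]
opening: 0.0786
gripper_force: 0.0
```

Run:
```python
from h import *
s=read_state();print(s["tool_pos"],s["force"],s["opening"])
m=camera_model("wrist");im=read_camera("wrist");cv2.imwrite("pics/w8.png",im[:,:,::-1])
k=im.max(2)<48
for v in range(60,320,20):
    x=np.flatnonzero(k[v,200:440])+200
    if len(x):
        runs=np.split(x,np.flatnonzero(np.diff(x)>2)+1);r=max(runs,key=len);l,h=r[0],r[-1]+1
        p=plane(m,(l+h)/2,v,.07,1);print(v,l,h,np.round(p,4),round(np.linalg.norm(plane(m,l,v,.07,1)-plane(m,h,v,.07,1)),4))
```

```text
[0.6712039  0.20395122 0.05110483] [ 0.76415286 -0.34524173  0.43704142] 0.07858488662714237
60 282 354 [0.6814 0.3069 0.07  ] 0.028
80 282 353 [0.6805 0.2988 0.07  ] 0.0276
100 282 354 [0.6801 0.2908 0.07  ] 0.028
120 278 359 [0.6796 0.2829 0.07  ] 0.0316
140 267 370 [0.6789 0.275  0.07  ] 0.0405
160 261 376 [0.6782 0.2672 0.07  ] 0.0455
180 259 378 [0.6776 0.2592 0.07  ] 0.0475
200 259 377 [0.6767 0.2512 0.07  ] 0.0476
220 260 378 [0.6764 0.243  0.07  ] 0.0482
240 261 377 [0.6757 0.2346 0.07  ] 0.0481
260 262 376 [0.6749 0.2259 0.07  ] 0.048
280 263 376 [0.6744 0.2169 0.07  ] 0.0485
300 264 375 [0.6736 0.2074 0.07  ] 0.0487
```

Emit:
carry_out(moves=[{"jaw": 0.085,"dx": 0,"dy": 0,"dz": -0.01,"yaw": 0},{"jaw": 0.085,"dx": 0,"dy": 0,"dz": -0.02,"yaw": 0},{"jaw": 0.085,"dx": 0,"dy": 0,"dz": -0.04,"yaw": 0},{"jaw": 0.085,"dx": -0.01,"dy": 0,"dz": -0.05,"yaw": 0},{"jaw": 0.085,"dx": -0.01,"dy": 0,"dz": -0.05,"yaw": 0},{"jaw": 0.07,"dx": 0,"dy": 0,"dz": -0.05,"yaw": 0},{"jaw": 0.06,"dx": 0,"dy": 0,"dz": -0.05,"yaw": 0},{"jaw": 0.05,"dx": 0,"dy": 0,"dz": 0,"yaw": 0}])

```text
t: 20.95
tool_pos: [0.6717, 0.1844, 0.3306]
orientation: [2.309, 2.121, 0.017]
force: [0.6, 0.6, 0.9]
opening: 0.0595
gripper_force: 0.0
```

Run:
```python
from h import *
plan((.5635,.3345,.30),3.055,12,12)
```

```text
at [0.6717 0.1844 0.3306] 1.4858 len/row 0.0156
{"dx":0.0117,"dy":-0.0100,"dz":0.0025,"yaw":-0.1308},{"dx":0.0129,"dy":-0.0084,"dz":0.0025,"yaw":-0.1308},{"dx":0.0139,"dy":-0.0067,"dz":0.0025,"yaw":-0.1308},{"dx":0.0146,"dy":-0.0048,"dz":0.0025,"yaw":-0.1308},{"dx":0.0152,"dy":-0.0029,"dz":0.0025,"yaw":-0.1308},{"dx":0.0154,"dy":-0.0009,"dz":0.0025,"yaw":-0.1308},{"dx":0.0154,"dy":0.0012,"dz":0.0025,"yaw":-0.1308},{"dx":0.0151,"dy":0.0032,"dz":0.0025,"yaw":-0.1308},{"dx":0.0146,"dy":0.0051,"dz":0.0025,"yaw":-0.1308},{"dx":0.0138,"dy":0.0069,"dz":0.0025,"yaw":-0.1308},{"dx":0.0127,"dy":0.0087,"dz":0.0025,"yaw":-0.1308},{"dx":0.0115,"dy":0.0103,"dz":0.0025,"yaw":-0.1308},
```

Emit:
carry_out(moves=[{"jaw": 0.05,"dx": 0.0117,"dy": -0.01,"dz": 0,"yaw": -0.1308},{"jaw": 0.05,"dx": 0.0129,"dy": -0.0084,"dz": 0,"yaw": -0.1308},{"jaw": 0.05,"dx": 0.0139,"dy": -0.0067,"dz": 0,"yaw": -0.1308},{"jaw": 0.05,"dx": 0.0146,"dy": -0.0048,"dz": 0,"yaw": -0.1308},{"jaw": 0.05,"dx": 0.0152,"dy": -0.0029,"dz": 0,"yaw": -0.1308},{"jaw": 0.05,"dx": 0.0154,"dy": -0.0009,"dz": 0,"yaw": -0.1308},{"jaw": 0.05,"dx": 0.0154,"dy": 0.0012,"dz": 0,"yaw": -0.1308},{"jaw": 0.05,"dx": 0.0151,"dy": 0.0032,"dz": 0,"yaw": -0.1308}])

```text
t: 21.95
tool_pos: [0.5969, 0.2844, 0.3218]
orientation: [0.936, 2.999, 0.0]
force: [1.0, 0.3, -1.2]
opening: 0.0502
gripper_force: 0.0
```

Emit:
carry_out(moves=[{"jaw": 0.05,"dx": 0.0146,"dy": 0.0051,"dz": 0,"yaw": -0.1308},{"jaw": 0.05,"dx": 0.0138,"dy": 0.0069,"dz": 0,"yaw": -0.1308},{"jaw": 0.05,"dx": 0.0127,"dy": 0.0087,"dz": 0,"yaw": -0.1308},{"jaw": 0.05,"dx": 0.0115,"dy": 0.0103,"dz": 0,"yaw": -0.1308},{"jaw": 0.05,"dx": 0,"dy": 0,"dz": 0,"yaw": 0},{"jaw": 0.05,"dx": 0,"dy": 0,"dz": 0,"yaw": 0}])

```text
t: 22.7
tool_pos: [0.5616, 0.3338, 0.3215]
orientation: [0.14, 3.138, -0.0]
force: [-0.2, 0.0, -0.6]
opening: 0.05
gripper_force: 0.0
```

Run:
```python
from h import *
s=read_state();print(s["tool_pos"],yawof(s),s["t"])
m,im=snap("wrist","w9.png")
k=((im.max(2)<50)).astype(np.uint8)
n,l,st,ce=cv2.connectedComponentsWithStats(k[:330])
for i in range(1,n):
    if st[i,4]>250:print(st[i],ce[i])
for c in((-120.5,110,219.4),(-48-105*np.cos(.55),110,175+105*np.sin(.55)),(-48-60*np.cos(.55),110,175+60*np.sin(.55))):
    th=-.086;x=.671+np.cos(th)*c[0]/1e3-np.sin(th)*c[1]/1e3;y=.2147+np.sin(th)*c[0]/1e3+np.cos(th)*c[1]/1e3;print(x,y,proj(m,(x,y,c[2]/1e3),1))
plan((.5635,.3345,.2),3.055,1)
```

```text
[0.56155608 0.33375542 0.32150142] 3.052443288299135 22.7
[492   0  32  89 937] [507.36392743  31.33084312]
[ 621    2   19  143 1090] [633.76605505  46.24954128]
[515 112  19  52 357] [524.85434174 138.19327731]
[621 153  19  54 849] [630.6737338  179.27915194]
[   24   209   347   121 10855] [221.91441732 285.53846154]
[ 591  249   49   61 1929] [620.03473302 275.35769829]
[370 275  24  55 672] [378.45982143 307.3764881 ]
[ 426  297  188   33 3850] [502.15428571 316.39272727]
0.5603936777088413 0.3346437012486455 [319.30995776 230.59222741]
0.5434414858680533 0.33610519459301674 [319.27776227 211.12039703]
0.5816633081718121 0.33280999008900214 [319.34382263 252.35656842]
at [0.5617 0.3336 0.3214] 3.0525 len/row 0.1214
{"dx":-0.0017,"dy":0.0010,"dz":0.1214,"yaw":-0.0025},
```

Emit:
carry_out(moves=[{"jaw": 0.05,"dx": -0.001,"dy": 0.001,"dz": 0.03,"yaw": 0},{"jaw": 0.05,"dx": 0,"dy": 0,"dz": 0.035,"yaw": 0},{"jaw": 0.05,"dx": 0,"dy": 0,"dz": 0.035,"yaw": 0},{"jaw": 0.04,"dx": 0,"dy": 0,"dz": 0.021,"yaw": 0},{"jaw": 0.01,"dx": 0,"dy": 0,"dz": 0,"yaw": 0},{"jaw": 0.01,"dx": 0,"dy": 0,"dz": 0,"yaw": 0},{"jaw": 0.01,"dx": 0,"dy": 0,"dz": 0,"yaw": 0},{"jaw": 0.01,"dx": 0,"dy": 0,"dz": 0,"yaw": 0}], grip_force=10)

```text
t: 23.75
tool_pos: [0.5632, 0.3347, 0.2021]
orientation: [0.136, 3.137, 0.0]
force: [-1.7, -5.6, 3.5]
opening: 0.0159
gripper_force: 10.0
```

Emit:
carry_out(moves=[{"jaw": 0.01,"dx": 0.0049,"dy": 0,"dz": 0.0094,"yaw": 0},{"jaw": 0.01,"dx": 0.0038,"dy": 0,"dz": 0.0099,"yaw": 0},{"jaw": 0.01,"dx": 0.0025,"dy": 0,"dz": 0.0103,"yaw": 0},{"jaw": 0.01,"dx": 0.0012,"dy": 0,"dz": 0.0106,"yaw": 0},{"jaw": 0.01,"dx": -0.0001,"dy": 0,"dz": 0.0106,"yaw": 0},{"jaw": 0.01,"dx": -0.0015,"dy": 0,"dz": 0.0105,"yaw": 0},{"jaw": 0.01,"dx": -0.0028,"dy": 0,"dz": 0.0103,"yaw": 0},{"jaw": 0.01,"dx": -0.0038,"dy": 0,"dz": 0.0095,"yaw": 0}])

```text
t: 24.75
tool_pos: [0.559, 0.3351, 0.1198]
orientation: [0.136, 3.137, -0.0]
force: [-3.9, -6.0, 12.6]
opening: 0.0159
gripper_force: 10.0
```

Emit:
carry_out(moves=[{"jaw": 0.01,"dx": -0.001,"dy": 0,"dz": 0.002,"yaw": 0},{"jaw": 0.01,"dx": 0,"dy": 0,"dz": 0,"yaw": 0}])

```text
t: 25.0
tool_pos: [0.5596, 0.335, 0.1185]
orientation: [0.136, 3.138, -0.001]
force: [-3.8, -5.9, 5.7]
opening: 0.0157
gripper_force: 10.0
```

Emit:
carry_out(moves=[{"jaw": 0.01,"dx": 0,"dy": -0.001,"dz": 0,"yaw": 0},{"jaw": 0.01,"dx": -0.001,"dy": 0,"dz": 0.002,"yaw": 0},{"jaw": 0.01,"dx": -0.0005,"dy": 0,"dz": 0.002,"yaw": 0},{"jaw": 0.01,"dx": 0,"dy": 0,"dz": 0,"yaw": 0}], grip_force=20)

```text
t: 25.5
tool_pos: [0.561, 0.335, 0.1168]
orientation: [0.135, 3.137, 0.002]
force: [-11.4, -5.9, 20.0]
opening: 0.016
gripper_force: 20.0
```

Run:
```python
from h import *
s=read_state();print(s["tool_pos"],s["force"])
```

```text
[0.56099074 0.33495266 0.11682156] [-11.35890025  -5.88410519  20.01527083]
```

Emit:
carry_out(moves=[{"jaw": 0.03,"dx": 0,"dy": 0,"dz": 0,"yaw": 0},{"jaw": 0.05,"dx": 0,"dy": 0,"dz": 0,"yaw": 0},{"jaw": 0.06,"dx": 0,"dy": 0,"dz": 0,"yaw": 0},{"jaw": 0.06,"dx": 0,"dy": 0,"dz": -0.03,"yaw": 0},{"jaw": 0.06,"dx": 0.01,"dy": 0,"dz": -0.05,"yaw": 0},{"jaw": 0.06,"dx": 0.03,"dy": -0.03,"dz": -0.05,"yaw": 0},{"jaw": 0.06,"dx": 0.04,"dy": -0.03,"dz": -0.04,"yaw": 0},{"jaw": 0.06,"dx": 0.05,"dy": -0.03,"dz": 0,"yaw": 0}])

```text
t: 26.5
tool_pos: [0.4268, 0.2578, 0.284]
orientation: [0.136, 3.132, 0.005]
force: [-0.4, -0.2, 0.9]
opening: 0.0602
gripper_force: 0.0
```

Emit:
carry_out(moves=[{"jaw": 0.06,"dx": 0.04,"dy": -0.05,"dz": 0,"yaw": 0},{"jaw": 0.06,"dx": 0.03,"dy": -0.05,"dz": 0,"yaw": 0},{"jaw": 0.06,"dx": 0,"dy": -0.06,"dz": 0,"yaw": 0},{"jaw": 0.06,"dx": 0,"dy": 0,"dz": 0,"yaw": 0}])

```text
t: 27.0
tool_pos: [0.3436, 0.1023, 0.2801]
orientation: [0.145, 3.136, -0.001]
force: [-0.4, 0.2, 0.0]
opening: 0.0599
gripper_force: 0.0
```

Run:
```python
from h import *
s=read_state();print(s["tool_pos"],s["t"],s["force"])
m1,a=snap("scene","s9.png");m2,b=snap("side","d9.png")
a0=cv2.imread("pics/scene0.png");b0=cv2.imread("pics/side0.png")
def lev(im,box):
    x0,x1,y0,y1=box;k=(im[y0:y1,x0:x1].max(2)<55).astype(np.uint8);n,l,st,ce=cv2.connectedComponentsWithStats(k)
    return [(st[i].tolist(),np.round(ce[i],1).tolist()) for i in range(1,n) if st[i,4]>25]
for n,i,j,bx in(("scene",a0,a,(385,415,300,335)),("side",b0,b,(215,262,285,325))):print(n,lev(i,bx),lev(j,bx))
s3=cv2.imread("pics/s3.png");print("lever up ref",lev(s3,(385,415,300,335)))
# slim: body centre line in scene at z=.07, dark pixels
t=np.array([.671,.2147]);th=-.086;Rm=np.array([[np.cos(th),-np.sin(th)],[np.sin(th),np.cos(th)]])
for y in range(-75,100,8):
    r=[]
    for x in range(-36,37,6):
        p=proj(m1,np.r_[Rm@[x/1e3,y/1e3]+t,.07]);r.append(int(a[int(round(p[1])),int(round(p[0]))].max()))
    print(y,r)
```

```text
[0.34355748 0.10229953 0.28014442] 27.0 [-0.40657946  0.24305067  0.02130846]
scene [([9, 7, 13, 15, 94], [15.2, 13.3])] [([7, 9, 14, 14, 87], [14.2, 14.5])]
side [([15, 3, 20, 27, 169], [24.3, 20.4])] [([0, 0, 14, 9, 67], [6.6, 3.1]), ([14, 15, 20, 16, 154], [23.3, 22.6])]
lever up ref [([9, 0, 13, 12, 86], [14.2, 4.5])]
-75 [189, 196, 185, 186, 191, 194, 192, 195, 192, 190, 189, 198, 193]
-67 [189, 194, 190, 189, 182, 196, 191, 191, 198, 196, 192, 198, 195]
-59 [152, 153, 150, 66, 14, 10, 20, 38, 98, 154, 150, 145, 146]
-51 [148, 96, 67, 18, 23, 29, 25, 22, 19, 8, 141, 150, 149]
-43 [163, 152, 74, 23, 23, 30, 27, 18, 20, 13, 5, 61, 56]
-35 [135, 150, 111, 20, 21, 30, 27, 15, 19, 14, 40, 245, 60]
-27 [139, 152, 132, 21, 20, 32, 22, 19, 12, 16, 17, 201, 97]
-19 [148, 148, 9, 20, 23, 38, 27, 22, 18, 12, 4, 118, 98]
-11 [185, 154, 21, 20, 22, 38, 28, 18, 15, 15, 9, 66, 64]
-3 [152, 151, 8, 20, 22, 42, 32, 20, 20, 12, 32, 66, 63]
5 [140, 150, 19, 17, 23, 39, 31, 20, 16, 17, 16, 65, 63]
13 [150, 153, 37, 18, 19, 38, 37, 14, 14, 13, 45, 64, 63]
21 [162, 152, 6, 19, 28, 41, 43, 21, 12, 20, 20, 67, 62]
29 [133, 151, 14, 19, 19, 44, 38, 20, 20, 14, 5, 61, 61]
37 [150, 153, 41, 11, 213, 241, 238, 223, 235, 232, 227, 238, 231]
45 [156, 51, 36, 21, 211, 102, 243, 243, 243, 244, 244, 244, 243]
53 [244, 74, 96, 254, 108, 114, 245, 244, 245, 245, 244, 244, 245]
61 [250, 113, 47, 255, 96, 102, 246, 141, 89, 123, 91, 87, 126]
69 [250, 37, 40, 253, 97, 106, 247, 105, 100, 99, 103, 101, 104]
77 [250, 33, 204, 179, 106, 105, 247, 125, 104, 101, 99, 100, 104]
85 [253, 28, 149, 178, 105, 245, 248, 93, 102, 101, 101, 102, 107]
93 [253, 45, 97, 255, 103, 114, 246, 107, 102, 101, 101, 101, 106]
```

The lever is now slightly lower than where it started, so it's right down. The bottle is straight in the rests and its base end is at about −57 mm, as expected. Handing in.

```bash
python3 -c "
from plant import close_job;print(close_job())"
```

```text
the job is handed in; nothing more can be done
None
```

I raised the lever, laid the slim bottle in the vee rests with its mouth about 1 mm short of the stop plate, let go, swung the lever right down to its stop, and handed the job in at about 27 s; no verdict came back.

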